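Index the parcel turntable to its next scanning position

ROBOT

A 6-joint arm with a two-finger parallel gripper is mounted at the origin on the work surface. World frame = base frame: x ahead of the robot, y to its left, z up, the work surface at z = 0. Lengths are in m, angles in rad, forces in N, time in s.
With the tool pointing down it reaches from about 0.325 to 0.925 m from the base axis. Payload 3.1 kg.
Tool frame: the origin (TCP) lies at the very end of the fingers, on their centre line; the grasp point (between the pads) lies 19 mm behind it; z points along the fingers, y is the line along which they close (so a half turn about z gives the same grasp; the last joint's range is limited). The gripper opens to 85 mm and grips with 20 to 120 N. Pads are 22 mm wide; open, the fingers measure 114 mm over their backs; the gripper's body (76 mm by 85 mm) begins 54 mm behind the grasp point. The pads swing forward as they close: fully open they stand 13 mm farther back than shut.
Start: joints at [1.008, 0.217, 1.613, -0, 1.311, -0.112], TCP at [0.272, 0.563, 0.231] pointing down, gripper open.
Joint ranges: [-2.75, 2.75], [-0.78, 2.1], [0.31, 2.55], [-1.13, 4.27], [0.13, 2.63], [-2.58, 2.58]. Speed limits (rad/s): [2.79, 2.79, 3.14, 3.14, 3.14, 3.14].

INTERFACE

Orientations are given as a rotation vector (axis times angle).
In Python, from station import env, optics gives the robot as it stands.
- The arm moves only by the tool step_arm, never from a script. Its argument "rows" is a list of rows, each a list of 5 numbers: the shift along the world's x, y, z each as a share of 0.1 m, from -1 to 1, then the turn about the world's z as a share of 180 degrees, from -1 to 1, then the gripper command: -1 is fully open, 1 is shut, values between are in proportion. In form: [[tx, ty, tz, spin, gripper], ...]. A call has 1 to 20 rows; each row is the pose to reach, as a shift and turn from the pose commanded when the call began, turning the shorter way round; what a row does not reach only later rows make up. A row lasts 1/12 s, in which the tool goes at most 41.7 mm and 7.16 degrees, less where a joint would pass 70% of its speed; a pose out of reach is approached as far as the arm can. A call with a number of a shift or a turn outside -1 to 1 is refused whole. A call with a gripper value outside its range is refused whole. The fingers move at their own pace and stop on an object; "squeeze" is the grip in N (left out, the last holds). Time passes only in rows, so rows that repeat a pose let the fingers close. It gives the time, the measured TCP pose, the force, the opening and the grip force at its end, in the units of the state.
- env.state(): the state, without advancing time (a new reading comes with each control period).
- optics.read_camera(name): name is "scene" or "top" or "wrist"; returns (picture, depth): 420x560x3 uint8, blue, green, red; 420x560 float32, m along the optical axis (not along the pixel's ray), 0 where there is no reading.
- optics.camera_model(name): a dict with "intrinsics" (3x3 intrinsics, pixels), "extrinsics" (4x4, takes a point from world to camera coordinates); the wrist camera has in their place "mount" (4x4, takes a point from camera to tool coordinates, whose origin is the TCP and whose axes are the flange's). Camera axes: x right, y down, z forward; pixel columns grow to the right and rows downward; lengths in m; the calibration is good to about 2 mm. A picture is of the moment at which its call begins: read the wrist's pose just before it. camera_model takes no time and is no camera call.
- env.close_job(): hands the job in; it is judged then, once.
Trained networks look in the newest picture that a camera, given by its name, has taken for a name from the list of things; names that differ only in an ending like _2 or _b are one class to them, and where a whole thing is asked for, a point or a joint stands for the part that bears it (a point fixed in the world has none). Each returns a list of dicts, best first, with "conf" (0 to 1); they miss things now and then, are a little off and sometimes report something else, mostly with a low value. They report only what shows in the picture. A call takes as long as a camera call. They do not tell look-alikes from the thing itself.
- optics.recognise(camera, name): "at" ([column, row] in pixels, amid what is visible of it).
The state is a dict: "time_s": time; "joint_positions": joint angles; "qvel": joint speeds; "joint_efforts": joint torques, N m; "ee_pos": TCP position; "eef_rot": TCP orientation; "ft_force": force on the tool from outside, world axes, zero at the start; "wrist_torque": the same for the moment, N m; "gripper_width": finger opening in m; "grip_force": force on a finger pad.
Only numpy, scipy, OpenCV 4.12 (cv2) and the standard library are available. Lean on these libraries where they do the work, as an engineer would, in place of code of your own. Each camera call takes 0.05 s, during which the arm holds its last target. There are 200 camera calls.

TASK

Turn the parcel turntable on to its next scanning position: draw the spring pin up by its black knob, swing the arm counter-clockwise (seen from above) until the pin drops fully home in the very next hole, and let go. The sector with that hole is only lightly clamped and its place is not known exactly, so let the pin ride along the track, feel for the hole, and stop pushing as soon as the pin is in: do not shove the sector out of its setting. Keep the parcel riding on the platter without pressing on it, and leave everything else on the table where it is.

Things in the scene. Friction and masses are not known exactly. Their poses are not given: they have to be found in the camera images.
- turntable: Fixed indexing turntable. Origin on its vertical axis, at the table surface. Round steel base 310 mm across, 12 mm thick; above it a platter 180 mm across (top 58 mm above the table) turns about the axis and carries a parcel.
- platter: The turning platter; origin on the axis at table height. A flat aluminium arm, 26 mm wide, top 58 mm above the table, sticks out from it radially along its x. At the end of the arm, 125 mm from the axis, the spring index pin runs vertically through a sleeve 19 mm in diameter, top at 72 mm. The pin and knob belong to it.
- rest_hole (a point): Mouth of the hole in which the pin rests at the start, at the top of a raised steel track (28 mm wide, top 28 mm above the table) that runs on the 125 mm circle. Holes are 12.4 mm long along the circle, 13 mm wide. The next hole is 38 to 62 degrees of turn further on, counter-clockwise: its sector is set afresh each time and not measured. One more follows 40 degrees later. Between holes the track is flat.
- knob_center (a point): Centre (half-way up) of the black pull knob on top of the index pin: upright cylinder, 26 mm diameter, 24 mm high, centre 87 mm above the table with the pin seated. It moves with the pin and the arm. Grip its round sides from above; nothing stands within 25 mm of them. The pin is 10 mm in diameter with a nose of 7.6 mm: it drops in within about 2 mm of a hole's middle.
- index_pin (a joint): Lift of the index pin in m: 0 = fully home in a hole, 0.013 = riding on top of the track, 0.020 = drawn right up to its stop. A spring always pushes it down (about 4.5 N home, 8 N on the track, 9.5 N at the stop): let go, it snaps down.
- platter_turn (a joint): Angle of platter and arm in rad, 0 at the rest hole, growing counter-clockwise seen from above. It stays where it is left; with the pin riding on the track, pushing it along at the knob takes about 3 to 6 N. In a hole it has about 0.01 rad of play each way. End stop at 1.7.
- sector (a joint): How far the track sector that holds the next hole has slipped about the axis, in rad: 0 as set. It does not tell where the hole is. The clamp slips when the seated pin pushes sideways with about 20 N; the setting must be kept within 2 mm at the pin circle (0.018 rad).
- parcel: Cardboard parcel lying loose on the platter, 110 x 85 x 50 mm, 0.2 to 0.45 kg, a blank label on top; origin at the centre of its underside, 58 mm above the table. It just rides along.
- tape_roll: Bystander: clear packing-tape roll lying flat, 96 mm across, 48 mm high; origin at the centre of its underside
- knife: Bystander: grey box-cutter lying flat, 145 x 22 x 14 mm, long axis x; origin at the centre of its underside
- stapler: Bystander: stapler, 135 x 34 x 49 mm, long axis x; origin at the centre of its underside
- mug: Bystander: white mug, 80 mm across, 95 mm high; origin at the centre of its underside
- carton_a: Bystander: small cardboard box 120 x 110 x 70 mm; origin at the centre of its underside
- carton_b: Bystander: small cardboard box 130 x 130 x 90 mm; origin at the centre of its underside
- spray_can: Bystander: white plastic bottle, 60 mm across, 160 mm high; origin at the centre of its underside
Not all that is in view belongs to the job. Leave any red look-alike of the parcel alone.

How it is judged:
On the way, in this order (a step that is already met when the one before it is completed fails the run):
1. the pin is drawn clear of the rest hole with the arm still there (value of joint index_pin above 0.0125 m and value of joint platter_turn below 0.06 rad), for 0.05 s.
2. the arm has been swung counter-clockwise off the rest hole with the pin up (value of joint index_pin above 0.01 m and value of joint platter_turn above 0.15 rad), for 0.05 s.
At the end, for the whole second after the job is handed in: The index pin is home (within 2.5 mm) in the next hole, 38 to 62 degrees counter-clockwise from the rest hole; platter at rest; sector as set (within 0.018 rad, 2 mm); the parcel flat on the platter, its centre within 30 mm of the axis; the knob released (value of joint index_pin below 0.0025 m and value of joint platter_turn between 0.637045 and 1.10828 rad and value of joint sector between -0.018 and 0.018 rad and velocity of joint platter_turn between -0.05 and 0.05 rad/s and horizontal distance between parcel and turntable below 0.03 m and height (world z) of parcel between 0.05 and 0.066 m and angle between parcel's own z axis and vertical below 0.1 rad); the robot touches nothing.
It fails at once if the lightly clamped sector was pushed out of its setting (by more than 2 mm) (value of joint sector above 0.018 rad or value of joint sector below -0.018 rad).
It fails at once if the robot presses on the parcel (contact force between any of the fingers, the arm and parcel above 2 N).
It fails at once if something else on the table was moved by more than 20 mm (distance of any of tape_roll, knife, stapler, mug, carton_a, carton_b, spray_can from where it was at the start of the episode above 0.02 m).
It also fails if it takes over 51 s, if anything falls off the work surface, if the arm or the gripper's body presses on something with over 40 N, if the wrist force passes 120 N, or if a joint passes its speed limit or range.

## Working session

There is one attempt and no reset: what is moved stays moved. The work goes in short steps, Python scripts to look and compute and a tool call to move; the robot and the scene stay as the last step left them, time stands still between calls to the robot, and variables do not carry over. Pictures are saved under pics/ and viewed, at most 10 in all, crops included, and the job is handed in when it is done.

Besides the shell and the picture viewer there is one more tool, called in YAML: its name, and indented under it one key for each argument. step_arm: Moves the arm, as the interface text tells. Shift numbers are shares of 0.1 m and turn numbers shares of 180 degrees, none past 1 either way. Its arguments: {"type":"object","properties":{"rows":{"type":"array","items":{"type":"array","items":{"type":"number"}}},"squeeze":{"type":"number"}},"required":["rows"]}

```bash
mkdir -p pics
cat > h.py <<'E'
import numpy as np,cv2
from station import env,optics
def pix2w(cam,d,uv):
    m=optics.camera_model(cam);K=np.array(m["intrinsics"]);T=np.linalg.inv(np.array(m["extrinsics"]))
    u,v=uv;z=d[int(round(v)),int(round(u))]
    return (T@np.r_[np.linalg.inv(K)@[u*z,v*z,z],1])[:3]
def w2pix(cam,p):
    m=optics.camera_model(cam);q=np.array(m["extrinsics"])@np.r_[p,1];q=np.array(m["intrinsics"])@q[:3];return q[:2]/q[2]
E
python3 - <<'E'
from h import *
ims=[]
for c in("top","scene"):
    im,d=optics.read_camera(c);ims.append(im);np.save(c+".npy",d);cv2.imwrite(f"pics/{c}0.png",im)
    for n in("knob_center","turntable","platter","parcel"):
        for r in optics.recognise(c,n)[:3]: print(c,n,r["conf"],np.round(r["at"]),np.round(pix2w(c,d,r["at"]),3))
s=env.state();print(s)
E
```

```text
top turntable 0.94 [245. 242.] [0.492 0.109 0.109]
top turntable 0.73 [272. 193.] [0.646 0.028 0.028]
top platter 0.75 [265. 224.] [0.548 0.051 0.059]
top parcel 0.69 [354. 212.] [ 0.576 -0.218  0.058]
top parcel 0.67 [243. 227.] [0.536 0.114 0.113]
scene knob_center 0.42 [273. 215.] [ 0.564 -0.014  0.083]
scene turntable 0.74 [308. 224.] [0.606 0.085 0.057]
scene platter 0.94 [296. 220.] [0.583 0.055 0.06 ]
scene parcel 0.74 [210. 246.] [ 0.603 -0.223  0.053]
scene parcel 0.66 [311. 204.] [0.573 0.104 0.107]
{'time_s': 0.5, 'joint_positions': array([ 1.00778755e+00,  2.16913428e-01,  1.61343046e+00, -3.72895601e-05,
        1.31134460e+00, -1.12205859e-01]), 'qvel': array([-1.29349316e-03, -2.41219976e-03, -6.35037824e-05,  8.00386456e-04,
        6.89090781e-04,  8.60534249e-04]), 'joint_efforts': array([ 2.03749728e-04, -3.96395159e+01, -3.03837168e+01, -3.21668904e-05,
        2.33091319e-03,  1.09702455e-05]), 'ee_pos': array([0.27228806, 0.56254768, 0.23127598]), 'eef_rot': array([ 7.02123523e-01,  3.06212552e+00, -1.60797056e-04]), 'ft_force': array([ 0.07850172,  0.09597952, -0.08382375]), 'wrist_torque': array([ 0.00141204, -0.00747132,  0.02998636]), 'grip_force': 0.0, 'gripper_width': 0.08517252901588672}
```

View pics/top0.png

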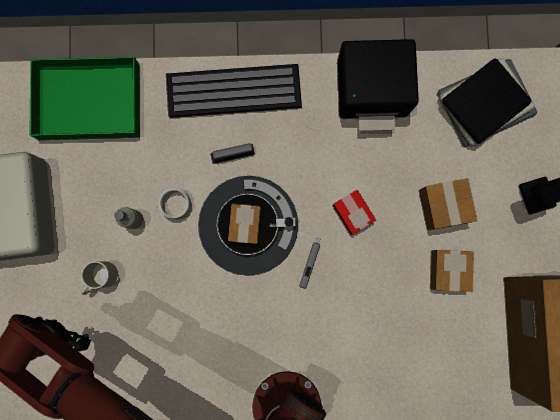

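View pics/scene0.png

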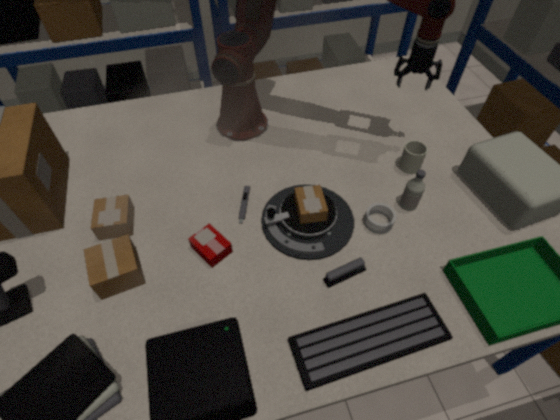

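The pictures show the turntable at about (248,225) in top view. The knob is at about (289,222) there and (270,213) in scene. The arm points to -y, and the track runs from there counter-clockwise, up in top view.

Candidates for the knob:
- black disc at the arm's end, top (289,222): chosen
- platter hub under the parcel, (245,224)
- dark things far off: scanner (540,195) and spray nozzle (125,212)

The red look-alike parcel is at (354,212), to be left alone.

Run:
```python
from h import *
from scipy.optimize import least_squares
def cloud(c):
    d=np.load(c+".npy");m=optics.camera_model(c);K=np.array(m["intrinsics"]);T=np.linalg.inv(np.array(m["extrinsics"]))
    v,u=np.mgrid[:420,:560];P=np.stack([u*d,v*d,d],-1)@np.linalg.inv(K).T
    return P@T[:3,:3].T+T[:3,3]
for c in("top","scene"):
    P=cloud(c).reshape(-1,3)
    near=np.hypot(P[:,0]-.55,P[:,1]-.1)<.2
    k=P[near&(P[:,2]>.085)&(np.hypot(P[:,0]-.56,P[:,1]+.02)<.03)]
    print(c,"knob pts",len(k),k.mean(0),k.min(0),k.max(0))
    b=P[near&(P[:,2]>.006)&(P[:,2]<.02)]; print("base",len(b),b.min(0),b.max(0),(b.min(0)+b.max(0))/2)
    t=P[near&(P[:,2]>.024)&(P[:,2]<.032)];
    f=least_squares(lambda q:np.hypot(t[:,0]-q[0],t[:,1]-q[1])-.125,[.55,.1],loss="soft_l1",f_scale=.005).x;print("track centre",len(t),f)
    f=least_squares(lambda q:np.minimum(0,.155-np.hypot(b[:,0]-q[0],b[:,1]-q[1]))*20+0*b[:,0],[.55,.1]).x;print(f)
im=cv2.imread("pics/top0.png");a=cv2.resize(im[165:285,190:310],(560,560),interpolation=cv2.INTER_CUBIC)
im=cv2.imread("pics/scene0.png");cv2.imwrite("pics/crop.png",a)
for n in("tape_roll","knife","stapler","spray_can","mug"):
  for r in optics.recognise("top",n)[:1]: print(n,r["conf"],np.round(r["at"]),np.round(pix2w("top",np.load("top.npy"),r["at"]),3))
```

```text
top knob pts 61 [ 0.55198281 -0.01923416  0.09817237] [ 0.54037359 -0.03013164  0.08865298] [ 0.56476152 -0.00650382  0.10975329]
base 4130 [ 0.35241637 -0.09963102  0.00601141] [0.74771891 0.29492917 0.01997967] [0.55006764 0.09764907 0.01299554]
track centre 525 [0.55130458 0.10587994]
[0.54631543 0.10296692]
scene knob pts 60 [ 0.55718359 -0.02088145  0.09670102] [ 0.5430386  -0.03235871  0.08664191] [ 0.56891231 -0.00869438  0.10346226]
base 2531 [ 0.37834105 -0.04969176  0.00600406] [0.70852648 0.28632205 0.0199739 ] [0.54343377 0.11831515 0.01298898]
track centre 508 [0.55463275 0.10458106]
[0.55530694 0.11120436]
tape_roll 0.59 [164. 202.] [ 0.632  0.368 -0.004]
knife 0.65 [310. 264.] [ 0.424 -0.083  0.017]
stapler 0.89 [234. 155.] [0.765 0.143 0.033]
spray_can 0.97 [129. 221.] [0.564 0.444 0.115]
mug 0.74 [ 96. 276.] [0.408 0.575 0.007]
```

View pics/crop.png

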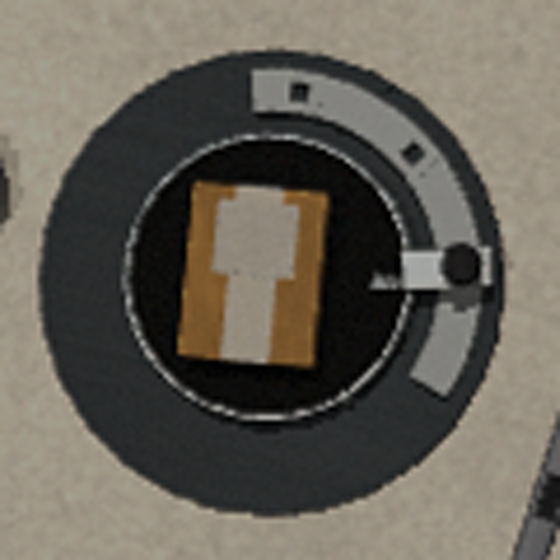

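The close crop confirms the choice: black knob at (462,264) in the crop on the arm's end, next hole at (414,153), the one after at (300,92). Next I turn these into positions by intersecting rays with the known heights.

```bash
cat >> h.py <<'E'
def ray(cam,uv,z):
    m=optics.camera_model(cam);K=np.array(m["intrinsics"]);T=np.linalg.inv(np.array(m["extrinsics"]))
    r=T[:3,:3]@np.linalg.inv(K)@np.r_[uv,1];o=T[:3,3];return (o+r*(z-o[2])/r[2])
E
python3 - <<'E'
from h import *
im=cv2.imread("pics/top0.png");roi=im[165:285,190:310].max(2)
# base outline: darker than table
m=(cv2.GaussianBlur(roi,(3,3),0)<95).astype(np.uint8)
cs,_=cv2.findContours(m,cv2.RETR_EXTERNAL,cv2.CHAIN_APPROX_NONE);c=max(cs,key=cv2.contourArea)
e=cv2.fitEllipse(c);print(e);ctr=ray("top",np.array(e[0])+[190,165],.012);print("ctr",ctr)
f=lambda x,y,z:ray("top",(190+(x+.5)*120/560-.5,165+(y+.5)*120/560-.5),z)
k=f(462,264,.099);h1=f(414,153,.028);h2=f(300,92,.028)
for n,p in(("knob",k),("h1",h1),("h2",h2)):
    q=p-ctr;print(n,p,np.hypot(*q[:2]),np.degrees(np.arctan2(q[1],q[0])))
s=env.state();print(s["ee_pos"],optics.camera_model("wrist")["mount"])
import scipy.spatial.transform as t;print(t.Rotation.from_rotvec(s["eef_rot"]).as_matrix().round(3))
E
```

```text
((57.922359466552734, 60.175987243652344), (98.50341033935547, 99.00926971435547), 36.75214385986328)
ctr [0.54937584 0.10498985 0.012     ]
knob [ 0.55171131 -0.01999036  0.099     ] 0.12500203563426837 -88.9294547534041
h1 [0.63135009 0.00856809 0.028     ] 0.12655802154992812 -49.630032338961534
h2 [0.67399248 0.08277635 0.028     ] 0.12658098780616012 -10.107086794269419
[0.27230439 0.56259227 0.23134958] [[ 1.67674118e-04 -9.53313756e-01 -3.01981547e-01  7.76328260e-02]
 [ 9.99999913e-01  4.41614132e-05  4.15834748e-04  2.17522563e-04]
 [-3.83085054e-04 -3.01981591e-01  9.53313680e-01 -1.42742116e-01]
 [ 0.00000000e+00  0.00000000e+00  0.00000000e+00  1.00000000e+00]]
[[-0.9    0.436  0.   ]
 [ 0.436  0.9    0.   ]
 [-0.     0.    -1.   ]]
```

Results agree: knob at radius 125.0 mm, next hole about 39° on. I'll grip with the fingers closing tangentially, which keeps them clear of the parcel, and start moving over.

step_arm:
  rows:
    - [0.48,-1,0,-0.06,-1]
    - [0.48,-1,0,-0.06,-1]
    - [0.48,-1,0,-0.06,-1]
    - [0.48,-1,0,-0.06,-1]
  squeeze: 40

```text
time_s: 1.08
ee_pos: [0.322, 0.4586, 0.231]
eef_rot: [0.992, 2.979, -0.004]
ft_force: [0.0, 0.1, 0.2]
gripper_width: 0.0855
grip_force: 0.0
```

step_arm:
  rows:
    - [0.48,-1,0,-0.06,-1]
    - [0.48,-1,0,-0.06,-1]
    - [0.48,-1,0,-0.06,-1]
    - [0.48,-1,0,-0.06,-1]

```text
time_s: 1.42
ee_pos: [0.37, 0.3594, 0.2314]
eef_rot: [1.269, 2.872, -0.002]
ft_force: [0.3, 1.9, 0.1]
gripper_width: 0.0855
grip_force: 0.0
```

step_arm:
  rows:
    - [0.48,-1,0,-0.06,-1]
    - [0.48,-1,0,-0.06,-1]
    - [0.48,-1,0,-0.06,-1]
    - [0.48,-1,0,-0.06,-1]

```text
time_s: 1.75
ee_pos: [0.4182, 0.26, 0.2317]
eef_rot: [1.533, 2.74, -0.0]
ft_force: [0.1, -0.2, 0.5]
gripper_width: 0.0853
grip_force: 0.0
```

step_arm:
  rows:
    - [0.48,-1,0,-0.06,-1]
    - [0.48,-1,0,-0.06,-1]
    - [0.48,-1,0,-0.06,-1]
    - [0.48,-1,0,-0.06,-1]

```text
time_s: 2.08
ee_pos: [0.4665, 0.1604, 0.2318]
eef_rot: [1.783, 2.584, 0.001]
ft_force: [-0.6, 0.2, 0.5]
gripper_width: 0.0854
grip_force: 0.0
```

step_arm:
  rows:
    - [0.48,-1,0,-0.06,-1]
    - [0.48,-1,0,-0.06,-1]
    - [0.48,-1,0,-0.06,-1]
    - [0.48,-1,0,-0.06,-1]

```text
time_s: 2.42
ee_pos: [0.5147, 0.0605, 0.2318]
eef_rot: [2.018, 2.405, 0.001]
ft_force: [1.0, -0.0, 1.0]
gripper_width: 0.0856
grip_force: 0.0
```

step_arm:
  rows:
    - [0.37,-0.8,0,-0.05,-1]
    - [0.37,-0.8,0,-0.05,-1]
    - [0.37,-0.8,-0.7,-0.05,-1]
    - [0.37,-0.8,-0.7,-0.05,-1]
    - [0.37,-0.8,-0.7,-0.05,-1]
    - [0.37,-0.8,-0.7,-0.05,-1]

```text
time_s: 2.92
ee_pos: [0.5476, -0.0153, 0.1593]
eef_rot: [-2.194, -2.242, 0.004]
ft_force: [0.5, 0.6, 0.8]
gripper_width: 0.0851
grip_force: 0.0
```

Run:
```python
from h import *
from scipy.spatial.transform import Rotation as R
s=env.state();im,d=optics.read_camera("wrist");m=optics.camera_model("wrist")
cv2.imwrite("pics/w1.png",im)
T=np.eye(4);T[:3,:3]=R.from_rotvec(s["eef_rot"]).as_matrix();T[:3,3]=s["ee_pos"];T=T@np.array(m["mount"]);K=np.array(m["intrinsics"])
v,u=np.mgrid[:420,:560];P=(np.stack([u*d,v*d,d],-1)@np.linalg.inv(K).T)@T[:3,:3].T+T[:3,3]
print(s["ee_pos"],R.from_rotvec(s["eef_rot"]).as_matrix()[:,1])
q=P[(np.abs(P[...,2]-.099)<.006)&(np.hypot(P[...,0]-.552,P[...,1]+.02)<.03)&(im.max(2)<70)]
print(len(q),q.mean(0),np.percentile(q,[1,99],0),np.percentile(q,[1,99],0).mean(0))
```

```text
[ 0.54757461 -0.01532697  0.15928802] [ 0.99975208  0.02162852 -0.00528928]
964 [ 0.55396431 -0.01877633  0.09868149] [[ 0.5423818  -0.03139851  0.09379376]
 [ 0.56553208 -0.00766009  0.10027684]] [ 0.55395694 -0.0195293   0.0970353 ]
```

View pics/w1.png

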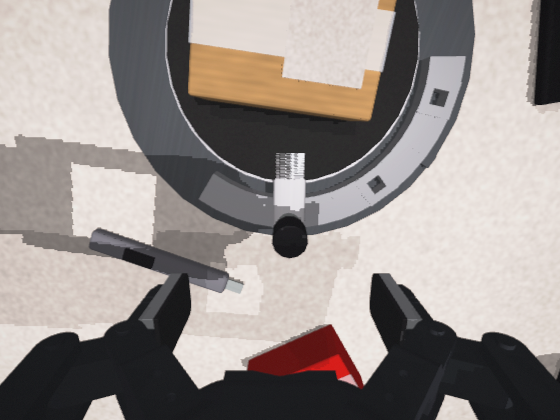

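The wrist view shows the knob at (290,237), centred between the fingers to within a few mm. Next hole is at (376,184), the one after at (439,97). Red box and knife are clear. Descend, close, then locate the hole from this picture.

Run:
```python
from h import *
from scipy.spatial.transform import Rotation as R
s=env.state();m=optics.camera_model("wrist");print(s["ee_pos"])
T=np.eye(4);T[:3,:3]=R.from_rotvec(s["eef_rot"]).as_matrix();T[:3,3]=s["ee_pos"];T=T@np.array(m["mount"]);K=np.array(m["intrinsics"])
def g(uv,z):
    r=T[:3,:3]@np.linalg.inv(K)@np.r_[uv,1];o=T[:3,3];return (o+r*(z-o[2])/r[2])
k=g((290,232),.099);h=g((376,184),.028);h2=g((439,97),.028);c=np.array([.5515,.105])
for p in(k,h,h2): q=p[:2]-c;print(p,np.hypot(*q),np.degrees(np.arctan2(q[1],q[0])))
print("chord k-h",np.degrees(2*np.arcsin(np.hypot(*(k-h)[:2])/.25)),"h-h2",np.degrees(2*np.arcsin(np.hypot(*(h2-h)[:2])/.25)))
```

```text
[ 0.54939196 -0.015628    0.16157567]
[ 0.55634623 -0.01410068  0.099     ] 0.11919923886233973 -87.66991126235693
[0.6357103  0.00765023 0.028     ] 0.12871811238263955 -49.13926885550532
[0.67969785 0.08226422 0.028     ] 0.1301983239834754 -10.056791270962043
chord k-h 38.43593568265226 h-h2 40.54187088066201
```

step_arm:
  rows:
    - [0.04,-0.02,-0.3,0,-1]
    - [0.04,-0.02,-0.6,0,-1]
    - [0.04,-0.02,-0.93,0,-1]
    - [0.04,-0.02,-0.93,0,-1]
    - [0.04,-0.02,-0.93,0,-1]
    - [0.04,-0.02,-0.93,0,0.3]
    - [0.04,-0.02,-0.93,0,0.6]
    - [0.04,-0.02,-0.93,0,1]
    - [0.04,-0.02,-0.93,0,1]
    - [0.04,-0.02,-0.93,0,1]
    - [0.04,-0.02,-0.93,0,1]
    - [0.04,-0.02,-0.93,0,1]
  squeeze: 40

```text
time_s: 3.97
ee_pos: [0.5544, -0.0196, 0.0699]
eef_rot: [2.197, 2.243, 0.002]
ft_force: [-1.9, 1.1, 6.6]
gripper_width: 0.0248
grip_force: 39.2
```

Gripped (24.8 mm). Draw the pin up.

step_arm:
  rows:
    - [0,0,0.08,0,1]
    - [0,0,0.14,0,1]
    - [0,0,0.17,0,1]
    - [0,0,0.17,0,1]
    - [0,0,0.17,0,1]
  squeeze: 60

```text
time_s: 4.38
ee_pos: [0.553, -0.0195, 0.0846]
eef_rot: [-2.199, -2.243, 0.0]
ft_force: [3.4, -0.9, -8.8]
gripper_width: 0.0243
grip_force: 59.4
```

step_arm:
  rows:
    - [0.03,0.001,0,0.0083,1]
    - [0.065,0.003,0,0.0167,1]
    - [0.131,0.009,0,0.0333,1]
    - [0.195,0.019,0,0.05,1]
    - [0.259,0.032,0,0.0667,1]
    - [0.323,0.048,0,0.0833,1]
    - [0.323,0.048,0,0.0833,1]
    - [0.323,0.048,0,0.0833,1]

```text
time_s: 5.05
ee_pos: [0.5854, -0.0151, 0.0845]
eef_rot: [1.888, 2.511, -0.002]
ft_force: [4.2, -3.3, -9.1]
gripper_width: 0.0244
grip_force: 59.5
```

step_arm:
  rows:
    - [0.062,0.02,0,0.0167,1]
    - [0.123,0.043,0,0.0333,1]
    - [0.183,0.069,0,0.05,1]
    - [0.242,0.098,0,0.0667,1]
    - [0.299,0.13,0,0.0833,1]
    - [0.354,0.166,0,0.1,1]
    - [0.354,0.166,0,0.1,1]
    - [0.354,0.166,0,0.1,1]
    - [0.354,0.166,-0.02,0.1,1]
    - [0.354,0.166,-0.04,0.1,1]
    - [0.354,0.166,-0.04,0.1,1]

```text
time_s: 5.97
ee_pos: [0.6213, 0.0011, 0.0829]
eef_rot: [1.471, 2.775, -0.002]
ft_force: [-2.0, -3.3, 0.5]
gripper_width: 0.0239
grip_force: 60.9
```

The z force has vanished, so the pin rests on the track at about 33°. Open the fingers slightly so the knob is free to drop.

step_arm:
  rows:
    - [0,0,0,0,0.25]
    - [0,0,0,0,0.25]
    - [0,0,0,0,0.25]
    - [0,0,0,0,0.25]

```text
time_s: 6.3
ee_pos: [0.6208, 0.0026, 0.0815]
eef_rot: [-1.47, -2.776, -0.001]
ft_force: [1.1, -0.1, 0.2]
gripper_width: 0.0322
grip_force: 0.0
```

step_arm:
  rows:
    - [0.018,0.013,0,0.0056,0.25]
    - [0.035,0.025,0,0.0111,0.25]
    - [0.053,0.038,0,0.0167,0.25]
    - [0.062,0.045,0,0.0194,0.25]
    - [0.07,0.051,0,0.0222,0.25]
    - [0.079,0.058,0,0.025,0.25]
    - [0.088,0.065,0,0.0278,0.25]

```text
time_s: 6.88
ee_pos: [0.627, 0.0074, 0.081]
eef_rot: [-1.343, -2.833, 0.008]
ft_force: [-6.5, -3.3, 5.0]
gripper_width: 0.0319
grip_force: 4.2
```

step_arm:
  rows:
    - [0,0,0,0,0.25]
    - [0.004,0.003,0,0.0014,0.25]
    - [0.008,0.007,0,0.0028,0.25]
    - [0.008,0.007,0,0.0028,0.25]

```text
time_s: 7.22
ee_pos: [0.6279, 0.008, 0.081]
eef_rot: [-1.331, -2.839, 0.008]
ft_force: [-5.6, -3.6, 4.8]
gripper_width: 0.0319
grip_force: 3.8
```

step_arm:
  rows:
    - [0.004,0.003,0,0.0014,0.25]
    - [0.008,0.007,0,0.0028,0.25]
    - [0.013,0.01,0,0.0042,0.25]
    - [0.013,0.01,0,0.0042,0.25]

```text
time_s: 7.55
ee_pos: [0.6293, 0.0091, 0.0808]
eef_rot: [-1.313, -2.848, 0.007]
ft_force: [-5.8, -4.0, 3.0]
gripper_width: 0.032
grip_force: 3.3
```

step_arm:
  rows:
    - [0.004,0.003,0,0.0014,0.25]
    - [0.008,0.007,0,0.0028,0.25]
    - [0.013,0.01,0,0.0042,0.25]
    - [0.013,0.01,0,0.0042,0.25]

```text
time_s: 7.88
ee_pos: [0.6312, 0.0106, 0.0801]
eef_rot: [-1.295, -2.858, 0.005]
ft_force: [-2.4, -4.0, -2.0]
gripper_width: 0.032
grip_force: 2.0
```

step_arm:
  rows:
    - [0.004,0.003,0,0.0014,0.25]
    - [0.008,0.007,0,0.0028,0.25]
    - [0.008,0.007,0,0.0028,0.25]

```text
time_s: 8.13
ee_pos: [0.6347, 0.0123, 0.0814]
eef_rot: [1.285, 2.866, 0.002]
ft_force: [-0.8, -0.0, -1.4]
gripper_width: 0.0319
grip_force: 0.7
```

The force has collapsed, so check whether the pin dropped by measuring the knob height.

```bash
cat > kz.py <<'E'
from h import *
from scipy.spatial.transform import Rotation as R
import sys
s=env.state();im,d=optics.read_camera("wrist");m=optics.camera_model("wrist")
cv2.imwrite(sys.argv[1],im)
T=np.eye(4);T[:3,:3]=R.from_rotvec(s["eef_rot"]).as_matrix();T[:3,3]=s["ee_pos"];T=T@np.array(m["mount"]);K=np.array(m["intrinsics"])
v,u=np.mgrid[:420,:560];P=(np.stack([u*d,v*d,d],-1)@np.linalg.inv(K).T)@T[:3,:3].T+T[:3,3]
c=np.array([.5517,.1055]);q=P[(np.hypot(P[...,0]-s["ee_pos"][0],P[...,1]-s["ee_pos"][1])<.017)&(P[...,2]>.05)&(d>0)]
print(len(q),np.percentile(q[:,2],[5,25,50,75,95]).round(4),s["ee_pos"],s["ft_force"].round(1))
top=q[q[:,2]>np.percentile(q[:,2],75)-.006];mid=(top.min(0)+top.max(0))/2;e=mid[:2]-c
print("knob mid",mid,"angle",np.degrees(np.arctan2(e[1],e[0]))+89,np.hypot(*e))
E
python3 kz.py pics/w2.png
```

```text
8582 [0.0581 0.0978 0.1125 0.163  0.1688] [0.63469066 0.01234499 0.08142728] [-0.8 -0.  -1.4]
knob mid [0.62733668 0.02051464 0.16400934] angle 40.66897244961981 0.11376914817708093
```

View pics/w2.png

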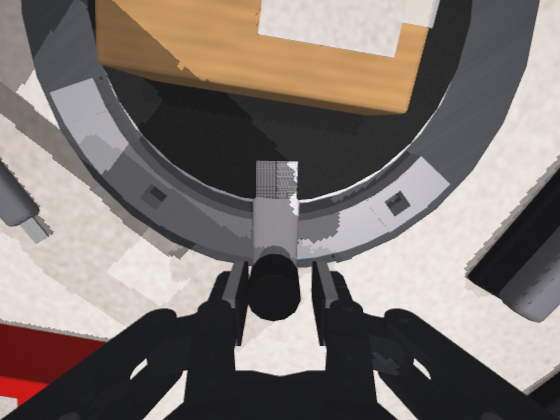

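The picture shows the knob at (275,290) between the open fingers. The rest hole (153,194) and the second hole (397,203) lie symmetrically either side, so the pin is at the next hole. Check the knob's height.

```bash
cat >> kz.py <<'E'
pc=eval(sys.argv[2]) if len(sys.argv)>2 else None
if pc:
    w=P[pc[1]-12:pc[1]+13,pc[0]-12:pc[0]+13].reshape(-1,3);print("knob top z",np.median(w,0))
E
python3 kz.py pics/w3.png "(275,292)"
```

```text
8577 [0.058  0.0979 0.1129 0.1632 0.1688] [0.634683   0.01226986 0.08154044] [-0.7 -0.2 -0.2]
knob mid [0.62725274 0.0203783  0.16412567] angle 40.59177658250484 0.1138152940357978
knob top z [0.63192527 0.01221858 0.0990266 ]
```

Knob top at 99.0 mm, which is the seated height, at about 39.6°. The pin is home. Open and withdraw straight up.

step_arm:
  rows:
    - [0,0,0,0,-0.2]
    - [0,0,0,0,-0.2]
    - [0,0,0,0,-0.2]
    - [0,0,0.1,0,-0.2]
    - [0,0,0.3,0,-0.2]
    - [0,0,0.6,0,-0.2]
    - [0,0,0.9,0,-0.2]
    - [0,0,0.9,0,-0.2]
    - [0,0,0.9,0,-0.2]
    - [0,0,0.9,0,-0.2]

```text
time_s: 9.07
ee_pos: [0.634, 0.0119, 0.1718]
eef_rot: [1.285, 2.866, 0.0]
ft_force: [-0.1, -0.1, -1.0]
gripper_width: 0.0513
grip_force: 0.0
```

```bash
python3 kz.py pics/w4.png
```

```text
6131 [0.0587 0.2449 0.2516 0.2562 0.2596] [0.6340036  0.01193171 0.17183893] [-0.1 -0.1 -1. ]
knob mid [0.62700868 0.0197845  0.25589913] angle 40.302180072445026 0.11409883331083367
```

View pics/w4.png

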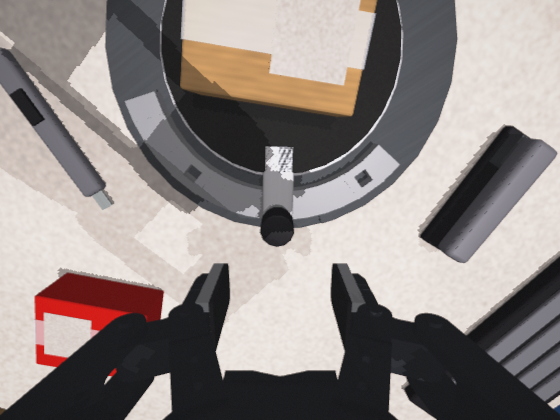

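Knob at (277,227) stands free, rest hole at (193,174), second hole at (363,178). The parcel is still on the platter and the gripper is clear. One last height check, then hand in.

Run:
```python
import sys; sys.argv=["kz","pics/w5.png","(277,224)"]
exec(open("kz.py").read())
z=np.median(P[216:230,270:284,2]);print(z)
if z<.103: print(env.close_job())
```

```text
6211 [0.0585 0.2431 0.2502 0.2548 0.2583] [0.63315249 0.01197531 0.17048567] [ 0.2  0.2 -0.3]
knob mid [0.62601921 0.01994878 0.25445157] angle 39.981176095116375 0.11332412096625444
knob top z [0.62914157 0.01332749 0.09876353]
0.09887182534101718
the job is handed in; nothing more can be done
None
```

The job is handed in: the pin is home in the next hole, about 39.6° counter-clockwise (knob top 99 mm, its seated height), with the knob released, the gripper clear and the parcel still on the platter; sector slip couldn't be measured directly, but the last push read at most about 7 N against the 20 N at which the clamp slips.

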